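# Reverse the ratchet and crack a gear case plug loose

## Task

The ratchet standing on the gear case's filler plug is still set to tighten. Push its small reversing lever all the way over to the loosen side, then work the handle back and forth between the lifting eye and the breather until the plug has backed off (counter-clockwise from above) a good quarter turn but not more than half a turn, and let go. The little lever bends easily, so move it with a light touch; don't turn the plug tighter, don't ram the handle into its neighbours, and leave the other things on the bench where they are.

Things in the scene. Friction and masses are not known exactly. Their poses are not given: they have to be found in the camera images.
- gear_case: Grey cast gear case of a garden tiller, fixed, 166 x 226 mm, cover top 108 mm above the bench. Origin: centre of its underside, on the bench; z up; -x is its front with the round amber sight glass; hexagonal shaft stubs stick out at +y and -y. The vertical axis of plug and ratchet stands at (35, 0) mm in this frame.
- eye_top (a point): Top of the lifting eye, a vertical forged steel ring of 54 mm with a 12 mm bar, fixed on the cover 85 mm from the plug's axis on the front, -y side. It stops the handle's swing counter-clockwise. 188 mm above the bench.
- breather_top (a point): Top centre of the breather, a steel mushroom cap of 34 mm diameter on a thin riser, fixed on the cover 85 mm from the plug's axis on the front, +y side. It stops the handle's swing clockwise. 187 mm above the bench.
- drive (a point): Point on the vertical axis of plug and ratchet, on the top face of the ratchet's round steel head (48 mm diameter, 28 mm thick), 185 mm above the bench. It turns with the ratchet: -x points along the handle towards its end, z up.
- grip (a point): Centre of the knurled round grip of the ratchet's handle, 175 mm from the drive axis, 170 mm above the bench, only low things beneath. The grip is 24 mm thick, about 90 mm long and level; its -x points along the handle to its end, 226 mm from the axis. Nearer the head the handle is a 16 mm round shank.
- lever_tip (a point): Point on the reversing lever on top of the head, 36 mm from the lever's pivot and half-way up it (194.5 mm above the bench). The lever is a dark upright tab 7.5 mm thick, 188 to 201 mm above the bench, 3 mm clear of the head; its vertical pivot lies 32 mm from the drive axis on the handle's line; it points along the handle and ends 40 mm from the pivot.
- ratchet (a joint): Swing of the ratchet about the plug's axis, rad: 0 with the handle along the gear case's -x, positive counter-clockwise from above (handle moving to the case's -y, to the eye). It meets the breather at about -0.64 and the eye at about +0.59. Set to tighten it is free counter-clockwise, set to loosen free clockwise: it clicks over with under 3 N at the grip.
- reverser (a joint): Lever angle, rad: -0.24 at its tighten stop (leaning to the breather's side), +0.24 at its loosen stop (eye's side). Stiff with old grease: 2.5 to 4 N near its end moves it, no snap, it stays where left. The pawl bites only within 0.03 rad of the stop, else it skips. Pushing it over also swings the free handle, until that rests on the eye. Small: a push above 12 N would bend it.
- plug (a joint): Turn of the filler plug (36 mm hexagon under a round socket), rad: 0 at the start, positive counter-clockwise from above = loosened. Tight: about 1.2 N m turns it either way, that is 7 N at the grip, twice that half-way along the handle. Do not press the handle onto eye or breather with more than 40 N there (some 20 N at the grip). 24 teeth (0.26 rad): each working stroke loses up to a tooth.

How it is judged:
By the outcome, as a careful person would: the job done as asked, in the order asked, and still so for the second after the job is handed in, with the robot touching nothing.
It also fails if it takes over 70 s, if anything falls off the work surface, if the arm or the gripper's body presses on something with over 40 N, if the wrist force passes 120 N, or if a joint passes its speed limit or range.

## Robot

A 6-joint arm with a two-finger parallel gripper is mounted at the origin on the work surface. World frame = base frame: x ahead of the robot, y to its left, z up, the work surface at z = 0. Lengths are in m, angles in rad, forces in N, time in s.
With the tool pointing down it reaches from about 0.3 to 0.95 m from the base axis. Payload 3.1 kg.
Tool frame: the origin (TCP) lies midway between the tips of the shut fingers; the grasp point (between the pads) lies 19 mm behind it (r.pinch_z is the distance from the TCP to the grasp point, in m); z points along the fingers, y is the direction in which the jaws open and shut (so a half turn about z gives the same grasp; the last joint's range is limited). The gripper opens to 85 mm and grips with 20 to 120 N. Pads are 22 mm wide; open, the fingers measure 114 mm over their backs; the gripper's body (76 mm by 85 mm) begins 54 mm behind the grasp point. The pads swing forward as they close: fully open they stand 13 mm farther back than shut.
Start: joints at [1.046, 0.308, 1.634, -0, 1.2, -0.07], TCP at [0.275, 0.561, 0.231] pointing down, gripper open.
Joint ranges: [-3.06, 3.06], [-0.79, 1.96], [0.05, 2.63], [-1.19, 4.34], [0.05, 2.64], [-2.94, 2.94]. Speed limits (rad/s): [2.79, 2.79, 3.14, 3.14, 3.14, 3.14].

## Interface

Orientations are given as a unit quaternion [w, x, y, z].
In Python, from rig import r gives the robot as it stands. The module is installed in compiled form; this text tells all that it offers.
- The arm moves only by the tool apply_moves, never from a script. Its arguments are lists of equal length, an entry for each row: "hand": the finger opening in cm, from 0 to 8.54; "translation": the shift along the tool's x, y, z in cm, a list of three; "twist": the turn about the tool's z in degrees. A call has 1 to 12 rows; each row shifts and turns the pose as measured when the row begins, along the tool's axes as they then stand; what a row does not reach is not made up. A row lasts 1/8 s, in which the tool goes at most 62.5 mm and 10.7 degrees, less where a joint would pass 70% of its speed; a pose out of reach is approached as far as the arm can. A call is refused whole if a number of a shift passes 6.25 or a number of a turn 10.7, either way. A call with a gripper value outside its range is refused whole. The fingers move at their own pace and stop on an object; "force" is the grip in N (left out, the last holds). Time passes only in rows, so rows that do not move let the fingers close. It gives the time, the measured TCP pose, the force and the opening at its end, in the units of the state.
- r.observe(): the state, without advancing time (a new reading comes with each control period).
- r.grab_frame(name): name is "side" or "top" or "wrist"; returns a dict with "image" (420x560x3 uint8, red, green, blue), "vfov" (degrees; the focal length in pixels is half the picture's height over the tangent of half this angle, whatever the lens; pixels are square), "cx", "cy" (the principal point, pixels), "T" (4x4, takes a point from camera to world coordinates). Camera axes: x right, y down, z forward; pixel columns grow to the right and rows downward; lengths in m; the calibration is good to about 2 mm. The wrist camera is an equidistant fisheye: a pixel r from the principal point sees the ray r / f radians off the axis. A picture is of the moment at which its call begins. There is no depth.
- r.close_job(): hands the job in, once; it reports no verdict.
Trained networks look in a picture, given as the dict that the camera call returned (one of the last four; its "shot" number tells which), for a name from the list of things; names that differ only in an ending like _2 or _b are one class to them, and where a whole thing is asked for, a point or a joint stands for the part that bears it (a point fixed in the world has none). Each returns a list of dicts, best first, with "conf" (0 to 1); they miss things now and then, are a little off and sometimes report something else, mostly with a low value. They report only what shows in the picture. A call takes as long as a camera call.
- r.silhouettes(picture, target): "region" (420x560 bool, what is visible of it).
- r.spot_point(picture, target): "point" ([x, y, z] in m, in world coordinates, good to about 4 mm: a listed point, or the origin of a listed thing).
The state is a dict: "t": time; "qpos": joint angles; "joint_velocities": joint speeds; "effort": joint torques, N m; "ee_pos": TCP position; "ee_rot": TCP orientation; "wrist_force": force on the tool from outside, world axes, zero at the start; "moment": the same for the moment, N m; "opening": finger opening in m.
Only numpy, scipy, OpenCV 4.12 (cv2) and the standard library are available. Lean on these libraries where they do the work, as an engineer would, in place of code of your own. Each camera call takes 0.05 s, during which the arm holds its last target.

## Working session

There is one attempt and no reset: what is moved stays moved. The work goes in short steps, Python scripts to look and compute and a tool call to move; the robot and the scene stay as the last step left them, time stands still between calls to the robot, and variables do not carry over. Pictures are saved under pics/ and viewed, and the job is handed in when it is done.

Besides the shell and the picture viewer there is one more tool, called after "Request:" as name([rows], argument=value, ...), one row to a line, values as JSON. apply_moves: Moves the arm, as the interface text tells. Its arguments: {"type":"object","properties":{"hand":{"type":"array","items":{"type":"number"}},"translation":{"type":"array","items":{"type":"array","items":{"type":"number"}}},"twist":{"type":"array","items":{"type":"number"}},"force":{"type":"number"}},"required":["hand","translation","twist"]}

```bash
mkdir -p pics; python3 - <<'E'
from rig import r
import cv2
o=r.observe(); print({k:(v.round(3) if hasattr(v,'round') else v) for k,v in o.items()})
for n in ['side','top','wrist']:
    f=r.grab_frame(n); cv2.imwrite(f'pics/a_{n}.png',f['image'][:,:,::-1])
    print(n,f['vfov'],f['cx'],f['cy'],f['T'].round(3).tolist())
    for t in ['gear_case','eye_top','breather_top','drive','grip','lever_tip']:
        print(t,[(round(d['conf'],2),[round(float(x),4) for x in d['point']]) for d in r.spot_point(f,t)][:3])
E
```

```text
{'t': 0.0, 'qpos': array([ 1.046,  0.309,  1.635,  0.   ,  1.2  , -0.07 ]), 'joint_velocities': array([ 0.   ,  0.001,  0.001, -0.002,  0.001,  0.001]), 'effort': array([ 1.0000e-03, -4.1524e+01, -2.7667e+01,  0.0000e+00,  1.0000e-02,
        0.0000e+00]), 'ee_pos': array([0.274, 0.561, 0.23 ]), 'ee_rot': array([-0.   ,  0.225,  0.974, -0.001]), 'wrist_force': array([-0.257,  0.441, -0.236]), 'moment': array([ 0.021,  0.002, -0.022]), 'opening': 0.08548114037817986}
side 44.55816402853524 287.2884162385326 194.93872652232534 [[0.727, -0.54, 0.425, 0.281], [-0.687, -0.57, 0.451, -0.297], [-0.001, -0.62, -0.785, 0.705], [0.0, 0.0, 0.0, 1.0]]
gear_case [(0.87, [0.6166, 0.0624, 0.0])]
eye_top [(0.55, [0.5752, 0.0155, 0.1915])]
breather_top [(0.71, [0.6276, 0.1365, 0.1906]), (0.43, [0.4747, 0.0543, 0.1747])]
drive [(0.66, [0.6511, 0.0535, 0.1908]), (0.55, [0.475, 0.0521, 0.1712])]
grip [(0.6, [0.4757, 0.0536, 0.172])]
lever_tip [(0.54, [0.5834, 0.0618, 0.1906]), (0.37, [0.6154, 0.0652, 0.0016])]
top 50.021092123210565 282.0570964272464 211.56126924715699 [[-0.001, -0.99, 0.138, 0.5], [-1.0, -0.0, -0.005, 0.03], [0.005, -0.138, -0.99, 0.765], [0.0, 0.0, 0.0, 1.0]]
gear_case [(0.75, [0.6176, 0.0681, 0.0032])]
eye_top [(0.95, [0.5727, 0.0175, 0.187])]
breather_top [(0.89, [0.6261, 0.1352, 0.1838])]
drive [(0.83, [0.6526, 0.0569, 0.1834])]
grip [(0.75, [0.4719, 0.0496, 0.1727])]
lever_tip []
wrist 65.70646984690485 283.18686883738553 208.3878127031498 [[0.44, 0.853, 0.282, 0.201], [0.898, -0.418, -0.137, 0.596], [0.001, 0.314, -0.949, 0.374], [0.0, 0.0, 0.0, 1.0]]
gear_case []
eye_top []
breather_top []
drive []
grip []
lever_tip []
```

View pics/a_side.png

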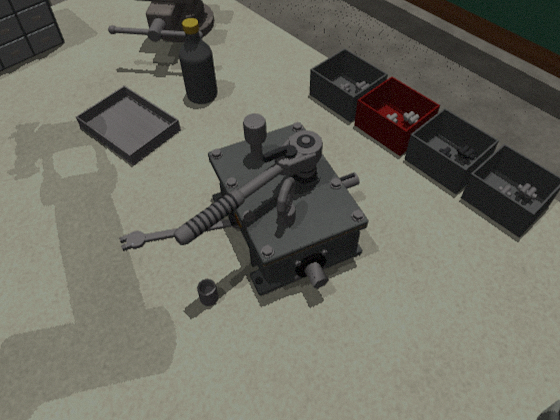

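View pics/a_top.png

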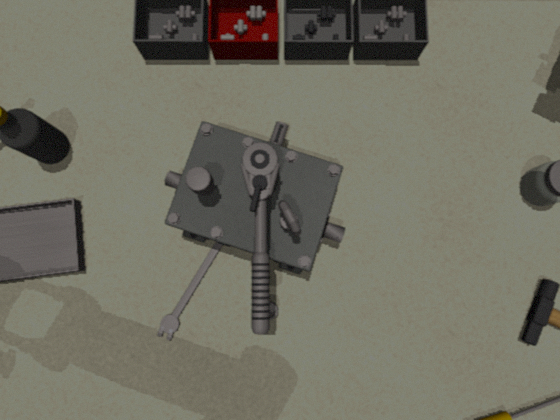

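The side view shows the handle pointing to about (185,235), the breather at (255,130) and the eye at (285,195). In the top view the head is at (260,158), the lever at about (257,195) leaning left, and the grip at (261,290). The handle is at about +0.43 rad, and the network points agree with the geometry you gave.

```bash
cat > h.py <<'E'
from rig import r
import numpy as np
D=np.array([0.652,0.0555]); TH0=np.radians(156.6)
def pose():
    o=r.observe(); w,x,y,z=o['ee_rot']
    X=np.array([1-2*(y*y+z*z),2*(x*y+w*z)])
    th=np.degrees(np.arctan2(X[1],X[0]))%360
    return np.array(o['ee_pos']),th,o
def plan(goal,thg,n):
    p,th,o=pose(); p=p.copy(); goal=np.array(goal)
    st=(goal-p)/n; dth=(thg-th)/n; rows=[]
    for i in range(n):
        t=np.radians(th+i*dth)
        rows.append([round(float(v)*100,2) for v in (st[0]*np.cos(t)+st[1]*np.sin(t), st[0]*np.sin(t)-st[1]*np.cos(t), -st[2])])
    print('rows',rows,'twist each',round(-dth,2))
def show():
    p,th,o=pose(); v=p[:2]-D
    print('t',round(o['t'],2),'p',p.round(4),'tool th',round(th,1),'F',np.round(o['wrist_force'],1),'open',round(o['opening'],4),'| r',round(float(np.hypot(*v)),4),'ratchet',round(float(np.arctan2(v[1],v[0])%(2*np.pi)-TH0),3))
E
python3 -c "
from h import *
show(); plan([0.581,0.095,0.235],185,11)"
```

```text
t 1.05 p [0.2746 0.5615 0.2313] tool th 153.9 F [ 0.1 -0.4  0.3] open 0.0855 | r 0.6312 ratchet -0.521
rows [[-4.37, -2.59, -0.03], [-4.23, -2.8, -0.03], [-4.09, -3.0, -0.03], [-3.94, -3.2, -0.03], [-3.77, -3.39, -0.03], [-3.6, -3.57, -0.03], [-3.42, -3.75, -0.03], [-3.23, -3.91, -0.03], [-3.04, -4.06, -0.03], [-2.83, -4.21, -0.03], [-2.62, -4.34, -0.03]] twist each -2.82
```

Request:
apply_moves([
  [-4.4, -2.6, 0],
  [-4.2, -2.8, 0],
  [-4.1, -3.0, 0],
  [-3.9, -3.2, 0],
  [-3.8, -3.4, 0],
  [-3.6, -3.6, 0],
  [-3.4, -3.7, 0],
  [-3.2, -3.9, 0],
  [-3.0, -4.1, 0],
  [-2.8, -4.2, 0],
  [-2.0, -3.0, 0],
], hand=[0, 0, 0, 0, 0, 0, 0, 0, 0, 0, 0], twist=[-2.8, -2.8, -2.8, -2.8, -2.8, -2.8, -2.8, -2.8, -2.8, -2.8, -2.8], force=30)

```text
t: 2.42
ee_pos: [0.5858, 0.1002, 0.2332]
ee_rot: [0.004, -0.054, 0.999, 0.002]
wrist_force: [-0.2, -0.3, 0.6]
opening: 0.0002
```

```bash
python3 -c "
from h import *
show(); plan([0.581,0.095,0.235],185,2)"
```

```text
t 2.42 p [0.5858 0.1002 0.2332] tool th 186.1 F [-0.2 -0.3  0.6] open 0.0002 | r 0.0799 ratchet -0.186
rows [[0.27, -0.23, -0.09], [0.26, -0.24, -0.09]] twist each 0.57
```

```bash
python3 - <<'E'
from h import *
import cv2
for n in ['side','wrist']:
    f=r.grab_frame(n); im=f['image'][:,:,::-1]
    if n=='side': im=cv2.resize(im[100:280,120:360],None,fx=3,fy=3)
    cv2.imwrite(f'pics/b_{n}.png',im)
    for t in ['drive','lever_tip','eye_top','breather_top']:
        print(n,t,[(round(d['conf'],2),[round(float(x),4) for x in d['point']]) for d in r.spot_point(f,t)][:3])
show()
E
```

```text
side drive [(0.87, [0.6531, 0.0526, 0.1871])]
side lever_tip [(0.79, [0.5808, 0.0607, 0.1933])]
side eye_top [(0.85, [0.5731, 0.0198, 0.1896])]
side breather_top []
wrist drive [(0.64, [0.6491, 0.0501, 0.1843])]
wrist lever_tip [(0.93, [0.5813, 0.063, 0.1923]), (0.74, [0.649, 0.053, 0.1836])]
wrist eye_top [(0.66, [0.5715, 0.0163, 0.189]), (0.15, [0.5835, 0.0651, 0.1956])]
wrist breather_top [(0.67, [0.6245, 0.1363, 0.1877])]
t 2.92 p [0.5841 0.1033 0.233 ] tool th 186.2 F [-0.3  0.2 -0.1] open -0.0001 | r 0.083 ratchet -0.206
```

View pics/b_wrist.png

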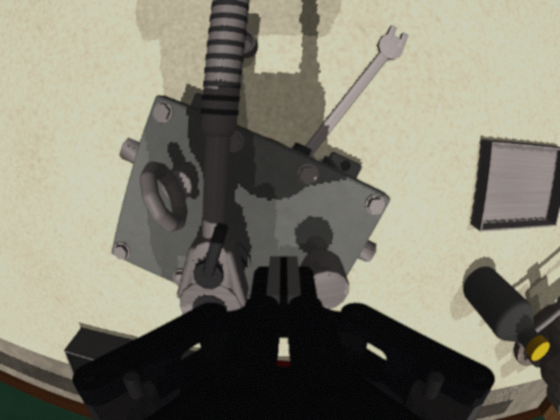

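View pics/b_side.png

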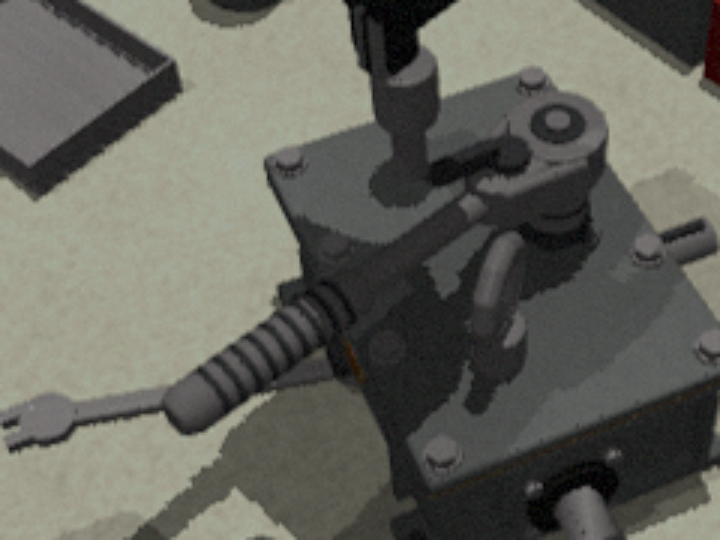

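The wrist view shows the lever at (213,240) leaning right, toward the breather, with the closed fingers at (283,270) between lever and breather. I'll lower the tool and push the lever over gently.

Request:
apply_moves([
  [0.4, -0.4, 2.0],
  [0, 0, 2.0],
  [0, -0.3, 0.2],
  [0, -0.4, 0],
], hand=[0, 0, 0, 0], twist=[0, 0, 0, 0])

```text
t: 3.42
ee_pos: [0.5814, 0.0948, 0.1918]
ee_rot: [0.005, -0.057, 0.998, 0.002]
wrist_force: [-0.8, -0.3, 0.9]
opening: 0.0
```

```bash
python3 -c "
from h import *
show()"
```

```text
t 3.42 p [0.5814 0.0948 0.1918] tool th 186.5 F [-0.8 -0.3  0.9] open 0.0 | r 0.0808 ratchet -0.1
```

Request:
apply_moves([
  [0, -0.3, 0],
  [0, -0.3, 0],
  [0, -0.3, 0],
  [0, -0.3, 0],
], hand=[0, 0, 0, 0], twist=[0, 0, 0, 0])

```text
t: 3.92
ee_pos: [0.5845, 0.082, 0.1944]
ee_rot: [0.007, -0.057, 0.998, 0.002]
wrist_force: [0.1, 0.0, -0.5]
opening: -0.0001
```

Request:
apply_moves([
  [0, -0.3, 0],
  [0, -0.3, 0],
  [0, -0.3, 0],
], hand=[0, 0, 0], twist=[0, 0, 0])

```text
t: 4.3
ee_pos: [0.5853, 0.0729, 0.1946]
ee_rot: [0.006, -0.056, 0.998, 0.003]
wrist_force: [-1.8, 2.9, 1.4]
opening: 0.0005
```

Request:
apply_moves([
  [0.2, -0.2, 0.15],
  [0.1, -0.2, 0.1],
  [0.1, -0.2, 0.1],
], hand=[0, 0, 0], twist=[0, 0, 0])

```text
t: 4.68
ee_pos: [0.5849, 0.0667, 0.1944]
ee_rot: [0.01, -0.056, 0.998, 0.003]
wrist_force: [-0.7, 0.5, 4.8]
opening: 0.0002
```

Request:
apply_moves([
  [0, -0.2, 0],
  [0, -0.2, 0],
  [0, -0.2, 0],
], hand=[0, 0, 0], twist=[0, 0, 0])

```text
t: 5.05
ee_pos: [0.5853, 0.0602, 0.1945]
ee_rot: [0.01, -0.057, 0.998, 0.003]
wrist_force: [-0.5, 0.4, 3.8]
opening: 0.0001
```

```bash
python3 - <<'E'
from h import *
import cv2
for n in ['side','wrist','top']:
    f=r.grab_frame(n); im=f['image'][:,:,::-1]
    if n=='side': im=cv2.resize(im[100:280,120:360],None,fx=3,fy=3)
    if n=='wrist': im=cv2.resize(im[160:340,150:390],None,fx=3,fy=3)
    if n=='top': im=cv2.resize(im[100:280,150:390],None,fx=3,fy=3)
    cv2.imwrite(f'pics/c_{n}.png',im)
show()
E
```

```text
t 5.2 p [0.5854 0.0599 0.1945] tool th 186.5 F [-0.6 -0.9  2.9] open 0.0001 | r 0.0668 ratchet 0.343
```

View pics/c_wrist.png

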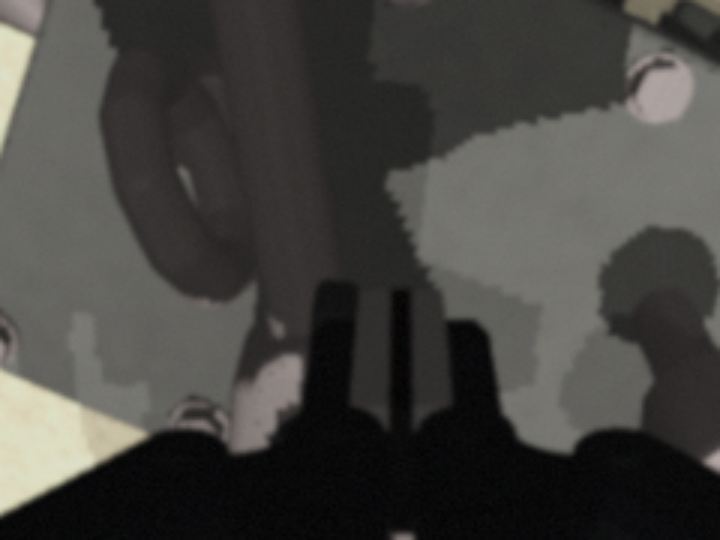

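View pics/c_side.png

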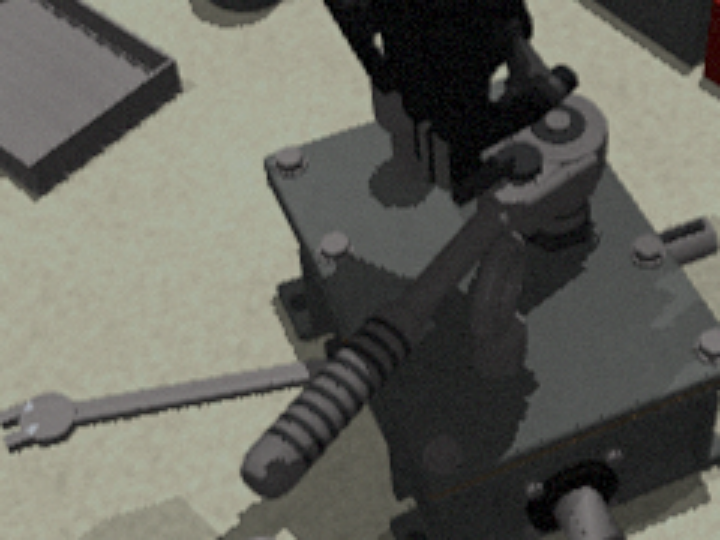

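View pics/c_top.png

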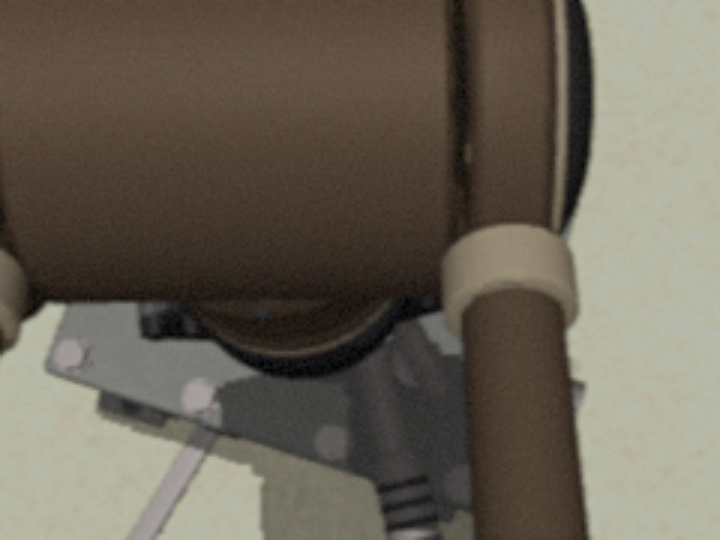

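```bash
python3 - <<'E'
from h import *
import cv2
f=r.grab_frame('side'); im=f['image'][:,:,::-1]
T=np.linalg.inv(f['T']); F=210/np.tan(np.radians(f['vfov']/2))
im=cv2.resize(im[120:190,230:330],None,fx=7,fy=7,interpolation=cv2.INTER_CUBIC)
im=np.clip(im.astype(float)*2,0,255).astype(np.uint8)
cv2.imwrite('pics/d_side.png',im)
o=r.observe(); 
for q in (o['ee_pos'],o['ee_pos']+[0,-.007,0]):
    c=T[:3,:3]@q+T[:3,3]; u=F*c[0]/c[2]+f['cx']; v=F*c[1]/c[2]+f['cy']; print((u-230)*7,(v-120)*7)
print('moment',o['moment'],o['wrist_force'])
for n in ['side','top']:
  f=r.grab_frame(n)
  for t in ['lever_tip','grip','drive']:
    print(n,t,[(round(d['conf'],2),[round(float(x),4) for x in d['point']]) for d in r.spot_point(f,t)][:2])
E
```

```text
281.8668916169378 259.02207128147984
306.38148866599795 278.6114230379476
moment [-0.17373266  0.07490977 -0.00215964] [-0.58338477 -0.12284352  3.21472727]
side lever_tip [(0.78, [0.5855, 0.0458, 0.1949])]
side grip [(0.6, [0.4776, 0.0153, 0.1707])]
side drive [(0.83, [0.6529, 0.0543, 0.1855])]
top lever_tip []
top grip [(0.72, [0.4803, 0.0141, 0.1727])]
top drive []
```

View pics/d_side.png

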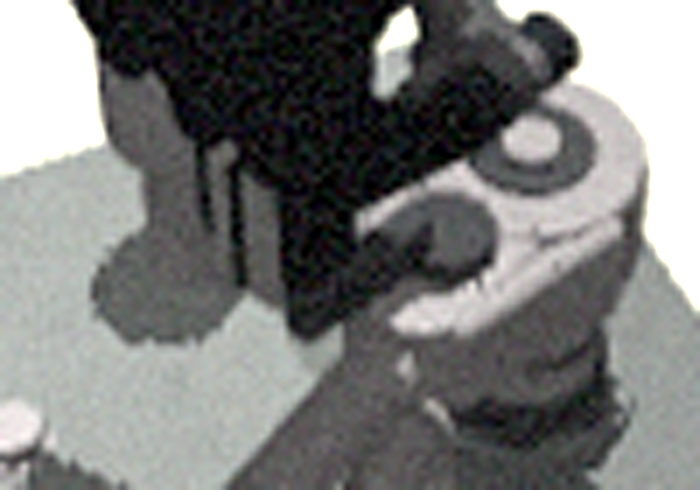

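The side view shows the finger tip at (300,320) against the lever's side, and the handle is now resting toward the eye. Fz is odd, so I'll back off a few mm to check the force zero.

Request:
apply_moves([
  [0, 0.6, 0],
  [0, 0, 0],
  [0, 0, 0],
], hand=[0, 0, 0], twist=[0, 0, 0])

```text
t: 6.02
ee_pos: [0.5837, 0.0675, 0.1928]
ee_rot: [0.009, -0.057, 0.998, 0.004]
wrist_force: [-0.2, -0.4, -0.2]
opening: -0.0001
```

```bash
python3 -c "
from h import *
show(); print(r.observe()['moment'])"
```

```text
t 6.03 p [0.5837 0.0675 0.1928] tool th 186.5 F [-0.2 -0.4 -0.2] open -0.0001 | r 0.0694 ratchet 0.234
[-0.06007942 -0.03157262  0.01409931]
```

Request:
apply_moves([
  [0, 0.2, 0.2],
  [0, 0, 0.1],
  [0, 0, 0],
], hand=[0, 0, 0], twist=[-4, -4, 0])

```text
t: 6.4
ee_pos: [0.5823, 0.0703, 0.188]
ee_rot: [0.008, -0.128, 0.992, 0.004]
wrist_force: [-0.4, 0.2, 0.0]
opening: -0.0003
```

Request:
apply_moves([
  [0, -0.3, 0],
  [0, -0.3, 0],
  [0, -0.2, 0],
], hand=[0, 0, 0], twist=[0, 0, 0])

```text
t: 6.78
ee_pos: [0.5835, 0.0631, 0.1874]
ee_rot: [0.007, -0.127, 0.992, 0.005]
wrist_force: [-1.4, 2.5, 0.9]
opening: 0.0001
```

Request:
apply_moves([
  [0.05, -0.2, 0],
  [0.05, -0.2, 0],
  [0.05, -0.2, 0],
], hand=[0, 0, 0], twist=[0, 0, -2])

```text
t: 7.15
ee_pos: [0.5831, 0.0576, 0.1875]
ee_rot: [0.007, -0.144, 0.99, 0.006]
wrist_force: [-2.1, 1.8, -0.3]
opening: 0.0
```

Request:
apply_moves([
  [0.05, -0.2, 0],
  [0.05, -0.2, 0],
  [0.05, -0.2, 0],
], hand=[0, 0, 0], twist=[0, 0, 0])

```text
t: 7.52
ee_pos: [0.584, 0.0518, 0.1876]
ee_rot: [0.008, -0.144, 0.99, 0.007]
wrist_force: [-0.5, 3.7, -0.9]
opening: -0.0
```

Request:
apply_moves([
  [0.1, -0.2, 0],
  [0.1, -0.2, 0],
  [0, -0.1, 0],
], hand=[0, 0, 0], twist=[-2, 0, 0])

```text
t: 7.9
ee_pos: [0.5842, 0.0478, 0.1876]
ee_rot: [0.009, -0.16, 0.987, 0.008]
wrist_force: [-1.2, 6.0, 0.2]
opening: 0.0001
```

Request:
apply_moves([
  [0.05, -0.15, 0],
  [0.05, -0.15, 0],
], hand=[0, 0], twist=[0, 0])

```text
t: 8.15
ee_pos: [0.5842, 0.0475, 0.1877]
ee_rot: [0.009, -0.159, 0.987, 0.011]
wrist_force: [-0.1, 8.5, -0.4]
opening: -0.0
```

Request:
apply_moves([
  [0.05, -0.15, 0],
  [0.05, -0.15, 0],
], hand=[0, 0], twist=[0, 0])

```text
t: 8.4
ee_pos: [0.5842, 0.0477, 0.1877]
ee_rot: [0.01, -0.159, 0.987, 0.014]
wrist_force: [0.6, 6.9, 1.1]
opening: 0.0004
```

```bash
python3 - <<'E'
from h import *
import cv2
f=r.grab_frame('side'); im=f['image'][:,:,::-1]
im=cv2.resize(im[120:190,230:330],None,fx=7,fy=7,interpolation=cv2.INTER_CUBIC)
cv2.imwrite('pics/e_side.png',np.clip(im.astype(float)*2,0,255).astype(np.uint8))
for t in ['lever_tip','grip','drive']:
    print(t,[(round(d['conf'],2),[round(float(x),4) for x in d['point']]) for d in r.spot_point(f,t)][:2])
show()
E
```

```text
lever_tip [(0.56, [0.5874, 0.024, 0.1967]), (0.47, [0.4847, 0.0083, 0.1728])]
grip [(0.87, [0.4805, 0.0052, 0.1735]), (0.68, [0.6521, 0.0521, 0.1873])]
drive [(0.56, [0.6542, 0.0507, 0.1851])]
t 8.6 p [0.5842 0.0477 0.1877] tool th 198.2 F [0.2 6.9 0.5] open 0.0 | r 0.0682 ratchet 0.523
```

View pics/e_side.png

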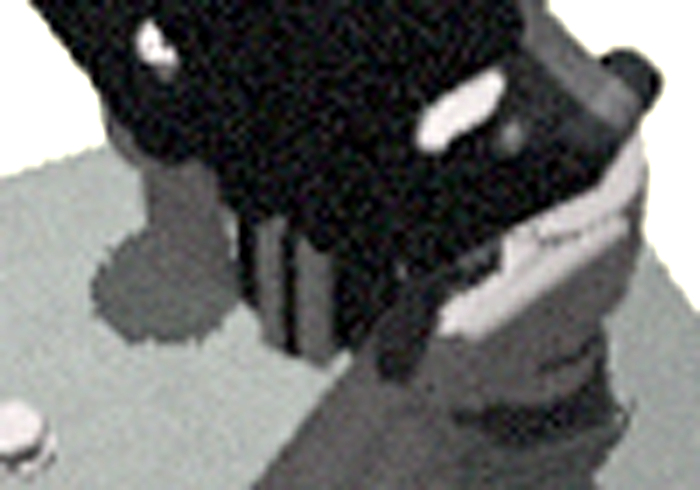

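Request:
apply_moves([
  [0, 0.8, 0],
  [0, 1.2, 0],
  [0, 1.0, -1.5],
  [0.5, 1.0, -3.0],
  [0, 0, 0],
], hand=[0, 0, 0, 0, 0], twist=[0, 0, 0, 0, 0])

```text
t: 9.22
ee_pos: [0.5658, 0.0821, 0.2364]
ee_rot: [0.01, -0.159, 0.987, 0.011]
wrist_force: [0.2, 0.3, 0.9]
opening: -0.0002
```

```bash
python3 - <<'E'
from h import *
import cv2
P={}
for n in ['side','wrist']:
    f=r.grab_frame(n); im=f['image'][:,:,::-1]
    if n=='side': im=cv2.resize(im[100:280,120:360],None,fx=3,fy=3)
    cv2.imwrite(f'pics/g_{n}.png',im)
    for t in ['drive','lever_tip','grip']:
        print(n,t,[(round(d['conf'],2),[round(float(x),4) for x in d['point']]) for d in r.spot_point(f,t)][:2])
show()
E
```

```text
side drive [(0.63, [0.6528, 0.0524, 0.1871])]
side lever_tip [(0.81, [0.5882, 0.0265, 0.1928])]
side grip [(0.67, [0.4794, 0.007, 0.1754])]
wrist drive []
wrist lever_tip [(0.71, [0.5876, 0.0261, 0.1931])]
wrist grip [(0.65, [0.4808, 0.0079, 0.1707])]
t 9.62 p [0.5635 0.0811 0.2315] tool th 198.2 F [0.1 0.5 0.5] open -0.0003 | r 0.0922 ratchet 0.126
```

View pics/g_wrist.png

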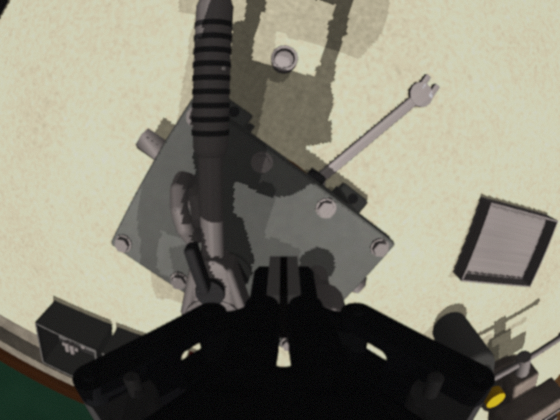

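View pics/g_side.png

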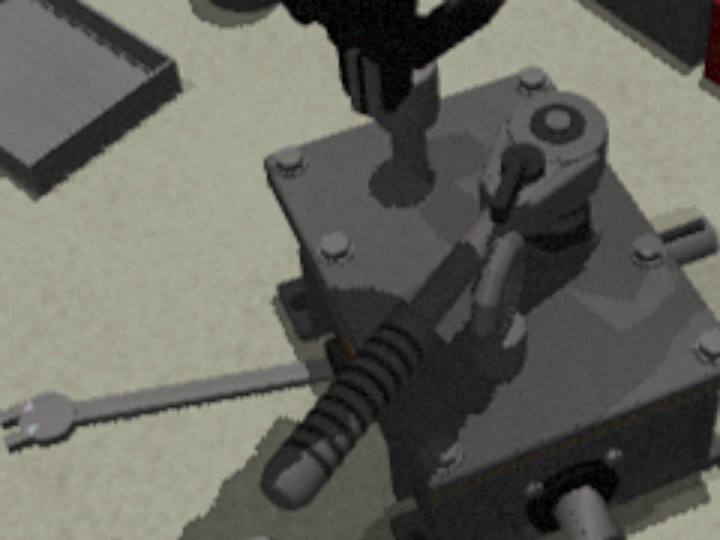

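The wrist view shows the lever at (200,265), now leaning left toward the eye, with the handle resting at the eye. The lever is about +0.27 relative to the handle, so it is at its loosen stop. The geometry puts the case's -x at about 161.5°. Next I'll cage the grip.

```bash
sed -i 's/0.652,0.0555/0.6525,0.0545/; s/156.6/161.5/' h.py; cat >> h.py <<'E'
def at(q,rad=.175,z=.151):
    t=TH0+q; return [D[0]+rad*np.cos(t),D[1]+rad*np.sin(t),z], np.degrees(t)
E
python3 -c "
from h import *
show(); p,t=at(0.585); p[2]=.232; print(p,t);plan(p,t,3)"
```

```text
t 9.62 p [0.5635 0.0811 0.2315] tool th 198.2 F [0.1 0.5 0.5] open -0.0003 | r 0.0929 ratchet 0.032
[np.float64(0.483477242607809), np.float64(0.009153473302351632), 0.232] 195.01803101515316
rows [[3.28, -1.45, -0.02], [3.25, -1.51, -0.02], [3.23, -1.57, -0.02]] twist each 1.05
```

Request:
apply_moves([
  [3.3, -1.5, 0],
  [3.2, -1.5, 0],
  [3.2, -1.6, 0],
  [0, 0, 0],
  [0, 0, 0],
], hand=[5, 5, 5, 5, 5], twist=[1, 1, 1, 0, 0])

```text
t: 10.25
ee_pos: [0.4824, 0.0064, 0.2269]
ee_rot: [0.004, -0.131, 0.991, 0.012]
wrist_force: [0.3, -0.2, -0.7]
opening: 0.0499
```

```bash
python3 - <<'E'
from h import *
import cv2
f=r.grab_frame('wrist'); cv2.imwrite('pics/h_wrist.png',f['image'][:,:,::-1])
for t in ['grip']:
    print(t,[(round(d['conf'],2),[round(float(x),4) for x in d['point']]) for d in r.spot_point(f,t)][:2])
show()
p,t=at(0.585); plan(p,t,3)
E
```

```text
grip [(0.68, [0.4808, 0.0081, 0.1659])]
t 10.35 p [0.4825 0.0067 0.2268] tool th 195.1 F [-0.7 -0.3  0.4] open 0.0501 | r 0.1766 ratchet 0.597
rows [[-0.05, 0.07, 2.53], [-0.05, 0.07, 2.53], [-0.05, 0.07, 2.53]] twist each 0.02
```

View pics/h_wrist.png

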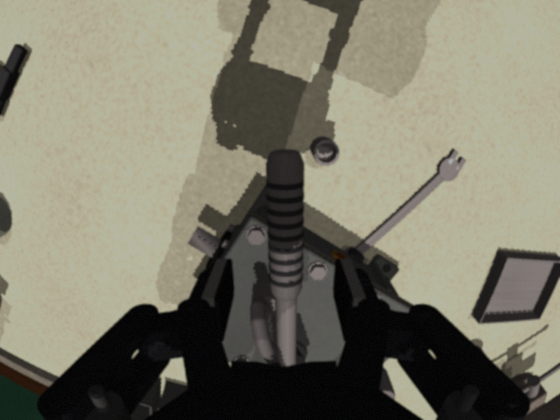

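The grip, around column 285, is centred between the fingers at columns 225 and 345. I'll lower the tool around it.

Request:
apply_moves([
  [0, 0.05, 2.5],
  [0, 0.05, 2.5],
  [0, 0, 2.4],
  [0, 0, 0],
  [0, 0, 0],
  [0, 0, 0],
], hand=[5, 5, 5, 3.4, 3.4, 3.4], twist=[0, 0, 0, 0, 0, 0])

```text
t: 11.1
ee_pos: [0.4887, 0.0121, 0.1537]
ee_rot: [0.007, -0.134, 0.991, 0.011]
wrist_force: [-0.1, -0.7, 0.4]
opening: 0.0341
```

```bash
python3 - <<'E'
from h import *
show()
p,t=at(0.3); plan(p,t,3)
E
```

```text
t 11.1 p [0.4887 0.0121 0.1537] tool th 195.4 F [-0.1 -0.7  0.4] open 0.0341 | r 0.1692 ratchet 0.576
rows [[-0.05, 1.59, 0.09], [0.1, 1.59, 0.09], [0.26, 1.57, 0.09]] twist each 5.56
```

Request:
apply_moves([
  [0.1, 1.2, 0],
  [0.2, 1.6, 0],
  [0.2, 1.6, 0.1],
], hand=[3.4, 3.4, 3.4], twist=[5, 5.5, 5.5])

```text
t: 11.48
ee_pos: [0.48, 0.0542, 0.1574]
ee_rot: [0.01, 0.011, 1.0, 0.012]
wrist_force: [0.0, 0.4, -0.1]
opening: 0.0343
```

```bash
python3 - <<'E'
from h import *
show()
p,t=at(-0.5); plan(p,t,8)
E
```

```text
t 11.47 p [0.48   0.0542 0.1574] tool th 178.8 F [ 0.   0.4 -0.1] open 0.0343 | r 0.1725 ratchet 0.324
rows [[-0.63, 1.62, 0.08], [-0.47, 1.68, 0.08], [-0.3, 1.71, 0.08], [-0.13, 1.74, 0.08], [0.05, 1.74, 0.08], [0.22, 1.73, 0.08], [0.39, 1.7, 0.08], [0.56, 1.65, 0.08]] twist each 5.74
```

Request:
apply_moves([
  [0, 1.7, 0.2],
  [0, 1.7, 0.2],
  [0, 1.7, 0.2],
  [0, 1.7, 0.2],
], hand=[3.4, 3.4, 3.4, 3.4], twist=[5.7, 5.7, 5.7, 5.7])

```text
t: 11.98
ee_pos: [0.495, 0.1227, 0.1562]
ee_rot: [0.011, 0.215, 0.977, 0.014]
wrist_force: [0.1, -1.6, 0.4]
opening: 0.0341
```

```bash
python3 - <<'E'
from h import *
import cv2
f=r.grab_frame('side'); im=f['image'][:,:,::-1]
cv2.imwrite('pics/i_side.png',cv2.resize(im[60:300,80:400],None,fx=2.4,fy=2.4))
for t in ['grip','drive','lever_tip','breather_top']:
    print(t,[(round(d['conf'],2),[round(float(x),4) for x in d['point']]) for d in r.spot_point(f,t)][:2])
show()
E
```

```text
grip [(0.69, [0.4869, 0.1197, 0.1724])]
drive [(0.92, [0.6516, 0.0497, 0.187])]
lever_tip [(0.75, [0.5848, 0.0702, 0.1958])]
breather_top [(0.97, [0.6255, 0.1349, 0.1895])]
t 12.22 p [0.4943 0.1218 0.1554] tool th 155.5 F [1.2 0.4 0.1] open 0.0339 | r 0.1719 ratchet -0.079
```

View pics/i_side.png

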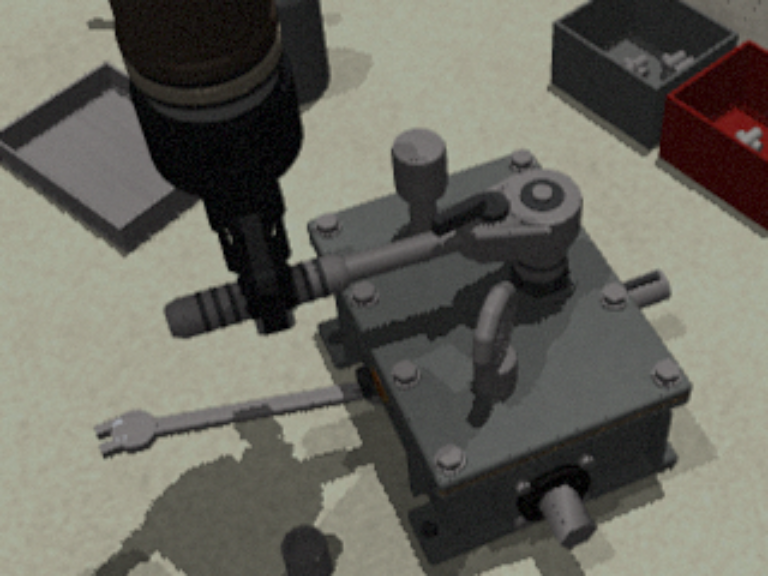

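The handle is following, now near -0.07, and the lever still leans to the loosen side: tip at about (440,228), handle line at (440,242). I'll continue clockwise toward the breather.

Request:
apply_moves([
  [0, 1.7, 0.2],
  [0, 1.7, 0.2],
  [0, 1.7, 0.2],
  [0, 1.2, 0.2],
], hand=[3.4, 3.4, 3.4, 3.4], twist=[5.7, 5.7, 5.7, 4])

```text
t: 12.72
ee_pos: [0.5277, 0.1717, 0.15]
ee_rot: [0.008, 0.393, 0.919, 0.014]
wrist_force: [0.0, 0.3, 0.6]
opening: 0.0339
```

```bash
python3 -c "
from h import *
show()"
```

```text
t 12.72 p [0.5277 0.1717 0.15  ] tool th 133.7 F [0.  0.3 0.6] open 0.0339 | r 0.1712 ratchet -0.431
```

Request:
apply_moves([
  [0.1, 1.2, 0.05],
  [0.1, 1.0, 0.05],
  [0, 0.6, 0],
], hand=[3.4, 3.4, 3.4], twist=[4, 3.5, 2])

```text
t: 13.1
ee_pos: [0.5478, 0.1893, 0.1499]
ee_rot: [0.006, 0.469, 0.883, 0.014]
wrist_force: [0.1, -0.6, -1.3]
opening: 0.0342
```

```bash
python3 - <<'E'
from h import *
show()
import cv2
f=r.grab_frame('side'); im=f['image'][:,:,::-1]
cv2.imwrite('pics/j_side.png',cv2.resize(im[60:300,80:400],None,fx=2.4,fy=2.4))
for t in ['grip','drive','lever_tip']:
    print(t,[(round(d['conf'],2),[round(float(x),4) for x in d['point']]) for d in r.spot_point(f,t)][:2])
E
```

```text
t 13.1 p [0.5478 0.1893 0.1499] tool th 124.0 F [ 0.1 -0.6 -1.3] open 0.0342 | r 0.1707 ratchet -0.588
grip [(0.96, [0.539, 0.1919, 0.172])]
drive [(0.69, [0.6509, 0.0506, 0.185])]
lever_tip [(0.83, [0.6015, 0.101, 0.1958])]
```

View pics/j_side.png

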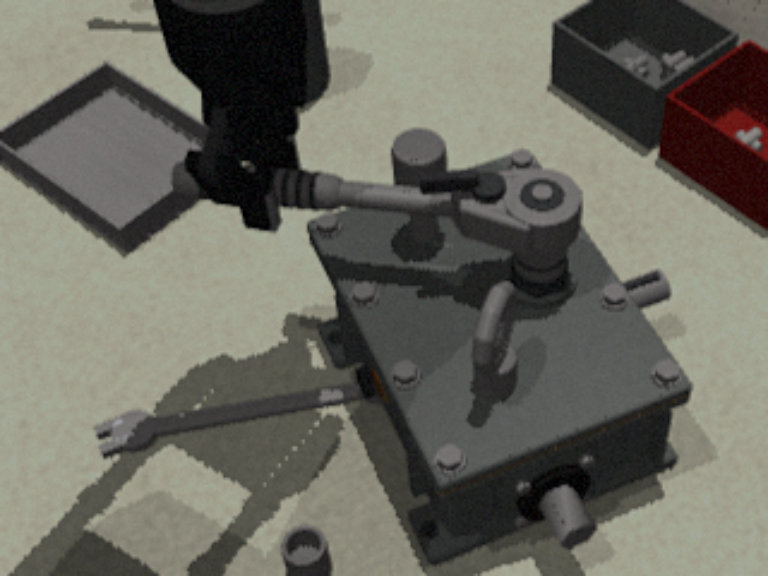

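Handle is at about -0.57, close to the breather. Starting the counter-clockwise working stroke.

Request:
apply_moves([
  [0.1, -1.0, 0],
  [0, -1.2, 0],
], hand=[3.4, 3.4], twist=[-2, -4])

```text
t: 13.55
ee_pos: [0.5302, 0.1768, 0.1498]
ee_rot: [0.009, 0.42, 0.907, 0.014]
wrist_force: [4.5, 1.0, -1.3]
opening: 0.0339
```

Request:
apply_moves([
  [0, -1.2, 0],
  [0, -1.2, 0],
], hand=[3.4, 3.4], twist=[-4, -4])

```text
t: 13.8
ee_pos: [0.5171, 0.162, 0.1506]
ee_rot: [0.015, 0.353, 0.935, 0.019]
wrist_force: [7.6, 5.4, -3.3]
opening: 0.0342
```

```bash
python3 -c "
from h import *
show()"
```

```text
t 13.8 p [0.5171 0.162  0.1506] tool th 138.6 F [ 7.6  5.4 -3.3] open 0.0342 | r 0.1729 ratchet -0.348
```

Request:
apply_moves([
  [0, -1.3, 0],
  [0, -1.3, 0],
  [0, -1.3, 0],
  [0, -1.3, 0],
], hand=[3.4, 3.4, 3.4, 3.4], twist=[-4.3, -4.3, -4.3, -4.3])

```text
t: 14.3
ee_pos: [0.4954, 0.1243, 0.1511]
ee_rot: [0.029, 0.205, 0.978, 0.027]
wrist_force: [4.6, 4.5, -3.6]
opening: 0.0342
```

```bash
python3 -c "
from h import *
show()"
```

```text
t 14.3 p [0.4954 0.1243 0.1511] tool th 156.2 F [ 4.6  4.5 -3.6] open 0.0342 | r 0.1719 ratchet -0.095
```

Request:
apply_moves([
  [-0.1, -2.1, 0],
  [-0.1, -2.1, 0],
  [-0.1, -2.1, 0],
], hand=[3.4, 3.4, 3.4], twist=[-7, -7, -7])

```text
t: 14.68
ee_pos: [0.4825, 0.0689, 0.1511]
ee_rot: [0.037, 0.019, 0.999, 0.029]
wrist_force: [0.1, 7.0, 4.5]
opening: 0.0335
```

```bash
python3 -c "
from h import *
show()"
```

```text
t 14.68 p [0.4825 0.0689 0.1511] tool th 177.7 F [0.1 7.  4.5] open 0.0335 | r 0.1706 ratchet 0.239
```

Request:
apply_moves([
  [0, -2.1, 0],
  [0, -2.0, 0],
  [0, -1.2, 0],
], hand=[3.4, 3.4, 3.4], twist=[-7, -7, -4])

```text
t: 15.05
ee_pos: [0.4866, 0.0204, 0.1516]
ee_rot: [0.045, -0.14, 0.989, 0.029]
wrist_force: [-0.4, 6.6, 2.6]
opening: 0.0339
```

```bash
python3 - <<'E'
from h import *
show()
f=r.grab_frame('side')
for t in ['grip','drive','lever_tip']:
    print(t,[(round(d['conf'],2),[round(float(x),4) for x in d['point']]) for d in r.spot_point(f,t)][:2])
E
```

```text
t 15.05 p [0.4866 0.0204 0.1516] tool th 196.0 F [-0.4  6.6  2.6] open 0.0339 | r 0.1694 ratchet 0.526
grip [(0.68, [0.4792, 0.0201, 0.1724])]
drive [(0.82, [0.6528, 0.0507, 0.1864])]
lever_tip [(0.65, [0.5864, 0.0321, 0.1946])]
```

Request:
apply_moves([
  [0, -0.8, 0],
], hand=[3.4], twist=[-2])

```text
t: 15.38
ee_pos: [0.4879, 0.0146, 0.1516]
ee_rot: [0.045, -0.156, 0.986, 0.03]
wrist_force: [-2.0, 6.0, 3.1]
opening: 0.034
```

Request:
apply_moves([
  [0.3, 1.2, 0],
  [0.1, 1.9, 0.1],
  [0, 1.9, 0.1],
  [0, 1.9, 0.1],
], hand=[3.4, 3.4, 3.4, 3.4], twist=[5, 6.5, 6.5, 6.5])

```text
t: 15.88
ee_pos: [0.4738, 0.0813, 0.1529]
ee_rot: [0.038, 0.066, 0.996, 0.039]
wrist_force: [0.2, -0.5, 0.2]
opening: 0.0341
```

```bash
python3 - <<'E'
from h import *
show()
E
```

```text
t 15.88 p [0.4738 0.0813 0.1529] tool th 172.3 F [ 0.2 -0.5  0.2] open 0.0341 | r 0.1807 ratchet 0.174
```

Request:
apply_moves([
  [-0.2, 2.2, 0],
  [-0.2, 2.2, 0.1],
  [-0.2, 2.2, 0.1],
  [-0.2, 2.2, 0.1],
  [0, 1.2, 0.1],
], hand=[3.4, 3.4, 3.4, 3.4, 3.4], twist=[7.4, 7.4, 7.4, 7.4, 4])

```text
t: 16.5
ee_pos: [0.5144, 0.1708, 0.1578]
ee_rot: [0.025, 0.36, 0.932, 0.045]
wrist_force: [0.3, -0.6, 0.2]
opening: 0.034
```

```bash
python3 - <<'E'
from h import *
show()
f=r.grab_frame('side')
for t in ['grip','drive','lever_tip']:
    print(t,[(round(d['conf'],2),[round(float(x),4) for x in d['point']]) for d in r.spot_point(f,t)][:2])
E
```

```text
t 16.5 p [0.5144 0.1708 0.1578] tool th 137.7 F [ 0.3 -0.6  0.2] open 0.034 | r 0.1806 ratchet -0.377
grip [(0.81, [0.5142, 0.1623, 0.1734]), (0.45, [0.5723, 0.0177, 0.1886])]
drive [(0.6, [0.6521, 0.0505, 0.1847])]
lever_tip []
```

Request:
apply_moves([
  [-0.2, 1.6, 0.2],
  [-0.2, 1.3, 0.2],
  [0, 1.0, 0.1],
], hand=[3.4, 3.4, 3.4], twist=[5, 4.5, 3])

```text
t: 17.08
ee_pos: [0.5419, 0.1918, 0.1553]
ee_rot: [0.018, 0.46, 0.886, 0.045]
wrist_force: [-0.3, 0.3, -0.2]
opening: 0.0341
```

```bash
python3 - <<'E'
from h import *
show()
f=r.grab_frame('side')
for t in ['grip','drive','lever_tip']:
    print(t,[(round(d['conf'],2),[round(float(x),4) for x in d['point']]) for d in r.spot_point(f,t)][:2])
E
```

```text
t 17.07 p [0.5419 0.1918 0.1553] tool th 125.1 F [-0.3  0.3 -0.2] open 0.0341 | r 0.1763 ratchet -0.57
grip [(0.94, [0.5383, 0.1894, 0.1723])]
drive [(0.96, [0.6532, 0.0535, 0.1852]), (0.41, [0.6181, 0.0627, 0.0001])]
lever_tip [(0.83, [0.599, 0.1, 0.1943])]
```

Request:
apply_moves([
  [0, -1.2, 0.1],
  [0, -1.3, 0],
], hand=[3.4, 3.4], twist=[-3, -4])

```text
t: 17.52
ee_pos: [0.522, 0.1762, 0.1524]
ee_rot: [0.022, 0.401, 0.915, 0.045]
wrist_force: [0.2, 0.2, 0.2]
opening: 0.0344
```

```bash
python3 - <<'E'
from h import *
show()
E
```

```text
t 17.52 p [0.522  0.1762 0.1524] tool th 132.6 F [0.2 0.2 0.2] open 0.0344 | r 0.1785 ratchet -0.428
```

Request:
apply_moves([
  [0, -1.5, 0],
], hand=[3.4], twist=[-5])

```text
t: 17.65
ee_pos: [0.5105, 0.1655, 0.1511]
ee_rot: [0.024, 0.359, 0.932, 0.044]
wrist_force: [1.2, 0.1, 0.5]
opening: 0.0337
```

```bash
python3 - <<'E'
from h import *
show()
E
```

```text
t 17.65 p [0.5105 0.1655 0.1511] tool th 137.8 F [1.2 0.1 0.5] open 0.0337 | r 0.1802 ratchet -0.341
```

Request:
apply_moves([
  [-0.1, -1.5, 0],
], hand=[3.4], twist=[-5])

```text
t: 17.77
ee_pos: [0.5021, 0.154, 0.1506]
ee_rot: [0.028, 0.317, 0.947, 0.044]
wrist_force: [3.8, 3.8, 1.2]
opening: 0.0341
```

```bash
python3 - <<'E'
from h import *
show()
E
```

```text
t 17.77 p [0.5021 0.154  0.1506] tool th 143.0 F [3.8 3.8 1.2] open 0.0341 | r 0.1803 ratchet -0.261
```

Request:
apply_moves([
  [-0.2, -1.5, 0],
], hand=[3.4], twist=[-5])

```text
t: 17.9
ee_pos: [0.4956, 0.1424, 0.1505]
ee_rot: [0.031, 0.274, 0.96, 0.046]
wrist_force: [1.1, 8.9, 1.5]
opening: 0.0339
```

```bash
python3 - <<'E'
from h import *
show()
E
```

```text
t 17.9 p [0.4956 0.1424 0.1505] tool th 148.1 F [1.1 8.9 1.5] open 0.0339 | r 0.1799 ratchet -0.188
```

Request:
apply_moves([
  [-0.2, -2.1, 0],
  [-0.2, -2.1, 0],
  [-0.2, -2.1, 0],
  [-0.1, -2.1, 0],
], hand=[3.4, 3.4, 3.4, 3.4], twist=[-7, -7, -7, -7])

```text
t: 18.4
ee_pos: [0.4767, 0.069, 0.1495]
ee_rot: [0.05, 0.026, 0.997, 0.047]
wrist_force: [1.4, 6.4, 5.3]
opening: 0.034
```

```bash
python3 - <<'E'
from h import *
show()
E
```

```text
t 18.4 p [0.4767 0.069  0.1495] tool th 176.7 F [1.4 6.4 5.3] open 0.034 | r 0.1764 ratchet 0.24
```

Request:
apply_moves([
  [0, -2.1, 0],
  [0, -2.0, 0],
  [0, -1.0, 0],
  [0, -0.7, 0],
], hand=[3.4, 3.4, 3.4, 3.4], twist=[-7, -6, -3, -1])

```text
t: 18.9
ee_pos: [0.4814, 0.0164, 0.1494]
ee_rot: [0.062, -0.124, 0.989, 0.047]
wrist_force: [-0.2, 6.8, 1.9]
opening: 0.0344
```

```bash
python3 - <<'E'
from h import *
show()
f=r.grab_frame('side')
for t in ['grip','drive','lever_tip']:
    print(t,[(round(d['conf'],2),[round(float(x),4) for x in d['point']]) for d in r.spot_point(f,t)][:2])
E
```

```text
t 18.9 p [0.4814 0.0164 0.1494] tool th 194.0 F [-0.2  6.8  1.9] open 0.0344 | r 0.1753 ratchet 0.542
grip [(0.97, [0.4781, 0.0206, 0.1714])]
drive [(0.93, [0.6545, 0.0516, 0.1861]), (0.51, [0.617, 0.0643, -0.0002])]
lever_tip []
```

Request:
apply_moves([
  [0.1, 1.5, 0],
  [-0.1, 2.2, 0],
  [-0.1, 2.2, 0],
  [-0.1, 2.2, 0.1],
  [-0.1, 2.2, 0.1],
  [-0.1, 2.2, 0.1],
], hand=[3.4, 3.4, 3.4, 3.4, 3.4, 3.4], twist=[5, 7.4, 7.4, 7.4, 7.4, 7.4])

```text
t: 19.85
ee_pos: [0.4876, 0.1373, 0.1603]
ee_rot: [0.039, 0.25, 0.965, 0.065]
wrist_force: [-0.7, -0.4, 0.3]
opening: 0.034
```

```bash
python3 - <<'E'
from h import *
show()
f=r.grab_frame('side')
for t in ['grip','drive','lever_tip']:
    print(t,[(round(d['conf'],2),[round(float(x),4) for x in d['point']]) for d in r.spot_point(f,t)][:2])
E
```

```text
t 19.85 p [0.4876 0.1373 0.1603] tool th 150.8 F [-0.7 -0.4  0.3] open 0.034 | r 0.1845 ratchet -0.142
grip [(0.88, [0.4896, 0.1267, 0.1735])]
drive [(0.9, [0.6532, 0.0514, 0.1855])]
lever_tip [(0.6, [0.5856, 0.0764, 0.1917])]
```

Request:
apply_moves([
  [-0.3, -1.5, 0.3],
  [-0.2, -2.0, 0.2],
  [-0.1, -2.0, 0.1],
], hand=[3.4, 3.4, 3.4], twist=[-4, -7, -7])

```text
t: 20.42
ee_pos: [0.4763, 0.0863, 0.1507]
ee_rot: [0.055, 0.086, 0.993, 0.063]
wrist_force: [1.5, 6.8, 6.4]
opening: 0.0338
```

```bash
python3 - <<'E'
from h import *
show()
E
```

```text
t 20.43 p [0.4763 0.0863 0.1507] tool th 169.7 F [1.5 6.8 6.4] open 0.0338 | r 0.179 ratchet 0.144
```

Request:
apply_moves([
  [-0.1, -2.0, 0],
  [-0.1, -2.0, 0],
  [0, -2.0, 0],
], hand=[3.4, 3.4, 3.4], twist=[-7, -7, -7])

```text
t: 20.8
ee_pos: [0.4774, 0.0288, 0.1478]
ee_rot: [0.07, -0.101, 0.991, 0.057]
wrist_force: [1.8, 8.5, 5.7]
opening: 0.0342
```

```bash
python3 - <<'E'
from h import *
show()
E
```

```text
t 20.8 p [0.4774 0.0288 0.1478] tool th 191.2 F [1.8 8.5 5.7] open 0.0342 | r 0.1769 ratchet 0.469
```

Total is about 2.2 rad (1.0, 0.78 and 0.45). I'll let go by centring on the grip, opening and rising with compensation for the tool's tilt.

Request:
apply_moves([
  [0, 0.6, 0],
  [0, 0, 0],
  [0, 0, 0],
  [0, 0, 0],
], hand=[3.4, 6.5, 6.5, 6.5], twist=[0, 0, 0, 0])

```text
t: 21.3
ee_pos: [0.4739, 0.0342, 0.1477]
ee_rot: [0.069, -0.099, 0.991, 0.057]
wrist_force: [-0.0, 0.3, 0.5]
opening: 0.0648
```

```bash
python3 - <<'E'
from h import *
import cv2
show()
f=r.grab_frame('wrist'); cv2.imwrite('pics/k_wrist.png',f['image'][:,:,::-1])
E
```

```text
t 21.3 p [0.4739 0.0342 0.1477] tool th 191.0 F [-0.   0.3  0.5] open 0.0648 | r 0.1797 ratchet 0.436
```

View pics/k_wrist.png

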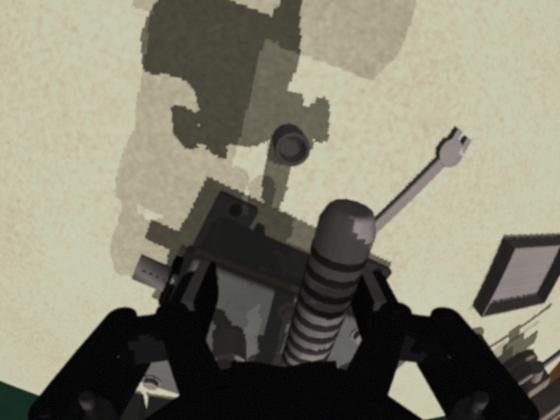

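The grip, at (335,270), lies nearer the right (+y) finger at (370,280), because the tool is tilted. I'll centre with +y, then rise with lateral compensation.

Request:
apply_moves([
  [0, 1.0, 0],
  [0, 0.3, -1.5],
  [0, 0.3, -2.0],
  [0, 0.4, -2.5],
  [0, 0.4, -3.0],
  [0, 0, -3.0],
], hand=[7.5, 7.5, 7.5, 7.5, 7.5, 7.5], twist=[0, 0, 0, 0, 0, 0])

```text
t: 22.1
ee_pos: [0.4509, 0.0439, 0.2726]
ee_rot: [0.067, -0.1, 0.991, 0.057]
wrist_force: [0.8, -0.6, -0.4]
opening: 0.0747
```

Request:
apply_moves([
  [3, 1, -3],
  [5, 1, -2],
  [5, 1, -1],
  [5, 1, 0],
  [0, 0, 0],
], hand=[7.5, 7.5, 7.5, 7.5, 7.5], twist=[0, 0, 0, 0, 0])

```text
t: 22.72
ee_pos: [0.2578, 0.0404, 0.3193]
ee_rot: [0.076, -0.102, 0.991, 0.053]
wrist_force: [0.4, -0.3, 0.1]
opening: 0.0748
```

```bash
python3 - <<'E'
from h import *
import cv2
show()
for n in ['top','side']:
    f=r.grab_frame(n); cv2.imwrite(f'pics/l_{n}.png',f['image'][:,:,::-1])
    for t in ['grip','drive','lever_tip']:
        print(n,t,[(round(d['conf'],2),[round(float(x),4) for x in d['point']]) for d in r.spot_point(f,t)][:2])
E
```

```text
t 22.73 p [0.2578 0.0404 0.3193] tool th 191.3 F [ 0.4 -0.3  0.1] open 0.0748 | r 0.395 ratchet 0.359
top grip [(0.61, [0.4742, 0.0547, 0.1705])]
top drive [(0.91, [0.6511, 0.057, 0.1878])]
top lever_tip [(0.62, [0.5783, 0.0455, 0.1935])]
side grip [(0.84, [0.4743, 0.0519, 0.1709]), (0.27, [0.5736, 0.0178, 0.1891])]
side drive [(0.84, [0.6521, 0.051, 0.1856])]
side lever_tip [(0.53, [0.5835, 0.044, 0.1938])]
```

View pics/l_top.png

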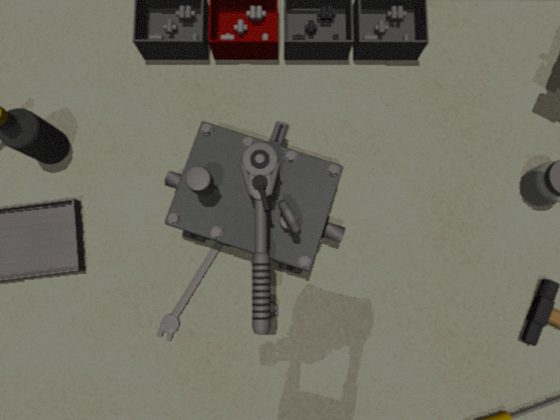

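View pics/l_side.png

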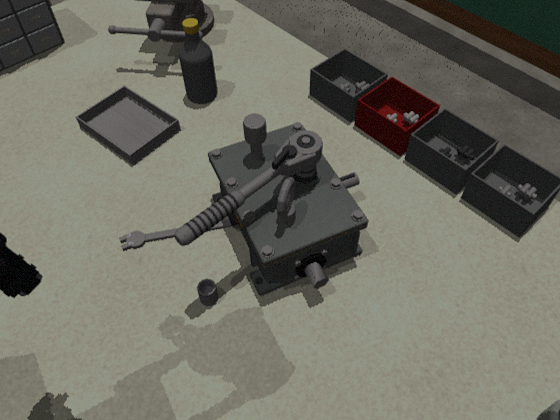

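The top view shows the handle clear at column 262, between the breather at (200,180) and the eye at (290,218). The lever leans to the eye's side. The socket cup, wrench and trays look unmoved, and the gripper is far off. Handing in.

```bash
python3 -c "
from rig import r
print(r.close_job())"
```

```text
the job is handed in; nothing more can be done
None
```

I pushed the reversing lever over to the loosen stop and backed the plug off about 2.0–2.25 rad in three strokes. The robot then let go, backed away and I handed the job in at about 22.7 s. The plug's own angle could not be seen, so that figure is an estimate.

- **Lever:** It moved at roughly 3–4 N, and the highest reading was 8.5 N when it reached its stop. In the last pictures it leans about +0.24 rad to the eye's side. On the first pass I met an unexplained upward force of about 5 N, so I backed off and came in again slightly lower.
- **Plug:** Judging from where the ratchet bit and how far the handle went, the strokes gave about 1.0, 0.8 and 0.2–0.45 rad. The widest error bounds on this are about 1.8–2.5 rad, which is still between a quarter and half a turn.
- **Handle:** It was not moved clockwise until the lever was at loosen. It rested lightly on the eye while I pushed the lever, and the strokes stopped short of the eye and breather. The working force read at the wrist was about 6–11 N.
- **Disagreement:** After release the handle stood at about +0.32 rad, but the tool position had suggested about +0.44 at the end of stroke 3. Either it slipped a little clockwise in the free direction, or the tool's tilt (about 0.18 rad by then) biased that estimate.
- **Other items:** In the final pictures nothing else on the bench looks moved, and the gripper is well clear of everything.

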